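# Set a scroll batten against the flip stop

## Task

Get the dark wooden scroll batten ready for trimming: flip the steel stop of the jig all the way down into the batten's path, then slide the batten along the low fence, flush with it, until its end meets the stop. The stop is loose on its pin, so keep pushing until the looseness is used up and it is solid, lean on it steadily with about 10 N for half a second, and never ram it (20 N is too much). Leave the batten lying there flat, flush with the fence and touching the lowered stop, and do not disturb the other things on the table.

Things in the scene. Friction and masses are not known exactly. Their poses are not given: they have to be found in the camera images.
- jig: jig: plywood bed 160 x 440 mm, its top 15 mm above the table; an aluminium fence along its far side, 24 mm wide, 10 mm high above the bed, as long as the bed. Origin on the table under the bed's centre; x points square to the fence, away from the robot, y along the fence towards the stop.
- fence_face (a point): middle of the fence's inner face (towards the robot), at the height of the bed's top. x points from the bed into the fence, square to it; y along the fence towards the stop; z up. The bed reaches 130 mm from this face towards the robot.
- flag (a joint): angle of the steel flip stop (flag), rad: 0 = fully down in the batten's path, on its end stop; grows as it is raised, about 1.57 with the arm upright, more when leaning back beyond the fence. It starts raised. Stiff hinge (0.09 N m): it stays where it is left, and takes 2 to 3 N at the arm's end all the way down.
- flag_hinge (a point): on the flag's hinge axis, mid-width; 50 mm above the bed, 12 mm beyond the fence's inner face; the axis runs along the fence. Its -x axis points along the arm and turns with the flag. Down, the arm (60 mm long from the axis, 20 wide, 10 thick, top 5 mm above the axis) reaches level towards the robot over the bed, and a plate under it, 14 to 52 mm from the axis, reaches to 3 mm above the bed.
- flag_tip (a point): end of the flag's arm, mid-width, on its upper/back face, 58 mm along the arm from the axis. To lower the flag, push here from beyond the fence towards the robot and then down. A grey bracket clamped over the fence carries the pin: 60 mm long, two ears up to 75 mm above the table beside the flag, a clamp block up to 47 mm high reaching 48 mm beyond the axis.
- flag_face (a point): point on the flag's flat side that the batten's end must meet; with the flag down 14 mm from the fence face, 20 mm above the bed, 10 mm to the fence's -y side of flag_hinge. Play: the flag slides up to 16 mm along its pin in +y with about 2 N of drag, then is solid. Where in the play it starts is unknown, so this point may move up to 16 mm when pushed.
- batten_center (a point): centre of the dark wooden batten, a straight bar 24 mm wide (x), 200 mm long (y), 36 mm high (z), about 0.1 to 0.2 kg, loose on the bed between the fence and the robot; this point is half-way up, 18 mm above the bed. Flush with the fence, its centre is 12 mm from the fence face. It stands 26 mm above the fence's top, so that it can be gripped across its width from above there.
- batten_end (a point): centre of the batten's +y end face, the end that must meet the stop (100 mm from batten_center).
- seal: stone seal, 26 x 26 x 64 mm, on the bed beyond the stop; to be left alone (origin under its centre, as for all below)
- weight: brass paperweight, 30 x 150 mm, 28 mm high, on the table on the robot's side of the jig; leave alone
- tube: cardboard tube, 48 mm thick, 260 mm long, on the table beyond the fence; leave alone
- ink_bowl: blue ceramic ink bowl, 110 mm wide, 50 high; leave alone
- brush_pot: white ceramic brush pot, 80 mm wide, 110 high; leave alone
- roller_knob: turned dark wood knob, 36 mm wide, 54 high; leave alone
- paste_dish: white ceramic dish, 100 mm wide, 30 high; leave alone
Mind the look-alikes: they are no part of the job. There is more than one size of the part that bears batten_center; the job needs the smaller.

How it is judged:
By the outcome, as a careful person would: the job done as asked, in the order asked, and still so for the second after the job is handed in, with the robot touching nothing.
It also fails if it takes over 72 s, if anything falls off the work surface, if the arm or the gripper's body presses on something with over 40 N, if the wrist force passes 120 N, or if a joint passes its speed limit or range.

## Robot

A 7-joint arm with a two-finger parallel gripper is mounted at the origin on the work surface. World frame = base frame: x ahead of the robot, y to its left, z up, the work surface at z = 0. Lengths are in m, angles in rad, forces in N, time in s.
With the tool pointing down it reaches from about 0.4 to 0.875 m from the base axis. Payload 19.3 kg.
Tool frame: the origin (TCP) lies on the centre line of the jaws, within the pads' length; the fingertips stand 14 mm ahead of it and the grasp point (between the pads) lies 5 mm behind it; y points along the fingers, x is the direction in which the jaws open and shut, and the axes are right-handed (so a half turn about y gives the same grasp; the last joint's range is limited). The gripper opens to 85 mm and grips with 20 to 120 N. Pads are 22 mm wide; open, the fingers measure 114 mm over their backs; the gripper's body (76 mm by 85 mm) begins 54 mm behind the grasp point. The pads swing forward as they close: fully open they stand 13 mm farther back than shut.
Start: joints at [1.142, 0.521, -0.036, 1.599, 0.021, 1.021, -0.113], TCP at [0.219, -0.585, 0.245] pointing down, gripper open.
Joint ranges: [-2.91, 2.91], [-0.3, 2.13], [-1.5, 1.42], [0.17, 2.43], [-1.26, 4.41], [0.16, 1.93], [-2.52, 2.52]. Speed limits (rad/s): [1.89, 1.89, 2.39, 2.39, 3.01, 3.01, 3.01].

## Interface

Orientations are given as [roll, pitch, yaw] about the fixed x, y, z axes, in that order (R = Rz(yaw) Ry(pitch) Rx(roll)).
In Python, from workcell import monitor, grab_frame, workorder gives the robot as it stands.
- The arm moves only by the tool drive_tool, never from a script. Its argument "steps" is one flat list of numbers, 5 for each row, row after row: the finger opening in mm, from 0 to 85.4, then the shift along the world's x, y, z in mm, then the turn about the world's z in degrees. In form: [fingers, tx, ty, tz, twist, fingers, tx, ty, tz, twist, ...]. A call has exactly 5 rows; each row shifts and turns the commanded pose from where the row before left it; what a row does not reach is not made up. A row lasts 1/12 s, in which the tool goes at most 41.7 mm and 7.16 degrees, less where a joint would pass 70% of its speed; a pose out of reach is approached as far as the arm can. A call is refused whole if a number of a shift passes 41.7 or a number of a turn 7.16, either way. A call with a gripper value outside its range is refused whole. The fingers move at their own pace and stop on an object; "grip_force" is the grip in N (left out, the last holds). Time passes only in rows, so rows that do not move let the fingers close, or fill a call up. It gives the time, the measured TCP pose, the force and the opening at its end, in the units of the state.
- monitor.observe(): the state, without advancing time (a new reading comes with each control period).
- grab_frame(name): name is "side" or "top"; returns a dict with "frame" (420x560x3 uint8, red, green, blue), "vertical_fov" (degrees; the focal length in pixels is half the picture's height over the tangent of half this angle, whatever the lens; pixels are square), "cx", "cy" (the principal point, pixels), "k1" (the pictures are not rectified: a ray, as slopes to the right and down, at radius r is drawn at 1 + k1 r^2 times it, then the intrinsics apply), "xyz" and "orientation" of the camera in the world. Camera axes: x right, y down, z forward; pixel columns grow to the right and rows downward; lengths in m; the calibration is good to about 2 mm. A picture is of the moment at which its call begins. There is no depth.
- workorder.job_done(): hands the job in, once; it reports no verdict.
The state is a dict: "clock": time; "qpos": joint angles; "qd": joint speeds; "joint_efforts": joint torques, N m; "position": TCP position; "tool_rot": TCP orientation; "force": force on the tool from outside, world axes, zero at the start; "moment": the same for the moment, N m; "grip_width": finger opening in m.
Only numpy, scipy, OpenCV 4.12 (cv2) and the standard library are available. Lean on these libraries where they do the work, as an engineer would, in place of code of your own. Each camera call takes 0.05 s, during which the arm holds its last target. There are 200 camera calls.

## Working session

There is one attempt and no reset: what is moved stays moved. The work goes in short steps, Python scripts to look and compute and a tool call to move; the robot and the scene stay as the last step left them, time stands still between calls to the robot, and variables do not carry over. Pictures are saved under pics/ and viewed, about 8 in all and at most 12, crops included, and the job is handed in when it is done.

Besides the shell and the picture viewer there is one more tool, called after "Emit:" in YAML: its name, and indented under it one key for each argument. drive_tool: Moves the arm, as the interface text tells. Its arguments: {"type":"object","properties":{"steps":{"type":"array"},"grip_force":{"type":"number"}},"required":["steps"]}

```bash
mkdir -p pics
cat > h.py <<'E'
import numpy as np, cv2
from workcell import monitor, grab_frame, workorder
from scipy.spatial.transform import Rotation as R
def cam(n):
    f=grab_frame(n); h,w=f["frame"].shape[:2]
    fl=h/2/np.tan(np.radians(f["vertical_fov"])/2)
    f["K"]=np.array([[fl,0,f["cx"]],[0,fl,f["cy"]],[0,0,1]]); f["D"]=np.array([f["k1"],0,0,0,0.])
    o=np.array(f["orientation"]); f["R"]=o if o.shape==(3,3) else R.from_euler("xyz",o).as_matrix()
    f["t"]=np.array(f["xyz"]); return f
def save(f,p,s=1): cv2.imwrite(p,cv2.resize(f["frame"][...,::-1],None,fx=s,fy=s,interpolation=cv2.INTER_CUBIC))
def ray(f,px):
    u=cv2.undistortPoints(np.array(px,float).reshape(-1,1,2),f["K"],f["D"]).reshape(-1,2)
    return np.c_[u,np.ones(len(u))]@f["R"].T
def onplane(f,px,z):
    d=ray(f,px); return f["t"]+d*((z-f["t"][2])/d[:,2])[:,None]
def proj(f,P):
    c=(np.array(P,float).reshape(-1,3)-f["t"])@f["R"]
    return cv2.projectPoints(c,np.zeros(3),np.zeros(3),f["K"],f["D"])[0].reshape(-1,2)
E
python3 - <<'E'
from h import *
for n in("side","top"):
    f=cam(n); print(n,f["vertical_fov"],f["cx"],f["cy"],f["k1"],f["xyz"],f["orientation"]); save(f,f"pics/{n}0.png",1.4)
s=monitor.observe(); print(s)
E
```

```text
side 46.36342898675865 268.7049347308664 218.71453108419132 -0.006796345235875161 [ 0.17598993 -1.03969922  0.95602341] [-2.25754109 -0.0121401  -0.28462802]
top 55.62494051881139 276.16385694175887 204.15703399390537 0.010921085598148875 [ 0.42302629 -0.02167727  1.1345291 ] [-3.0943561   0.0158427  -1.57468188]
{'clock': 0.1, 'qpos': array([ 1.14180373,  0.52197285, -0.03630314,  1.59987037,  0.02118073,
        1.02108   , -0.1128069 ]), 'qd': array([ 1.90943973e-05, -1.92492631e-03,  4.74150684e-04,  8.74798589e-04,
       -1.78589083e-03, -9.78456247e-04,  2.39463571e-04]), 'joint_efforts': array([ 4.38021889e-03, -9.28480911e+01,  1.98451862e+00, -3.70527148e+01,
        1.80911383e-02,  5.45680930e-03, -5.49757624e-05]), 'position': array([ 0.21934468, -0.58498724,  0.24480092]), 'tool_rot': array([-1.57085498e+00,  9.44587603e-04, -1.21205423e+00]), 'force': array([ 0.00221737, -0.90915059,  0.21911299]), 'moment': array([-0.05316532,  0.00992751,  0.007333  ]), 'grip_width': 0.08564275187093953}
```

View pics/top0.png

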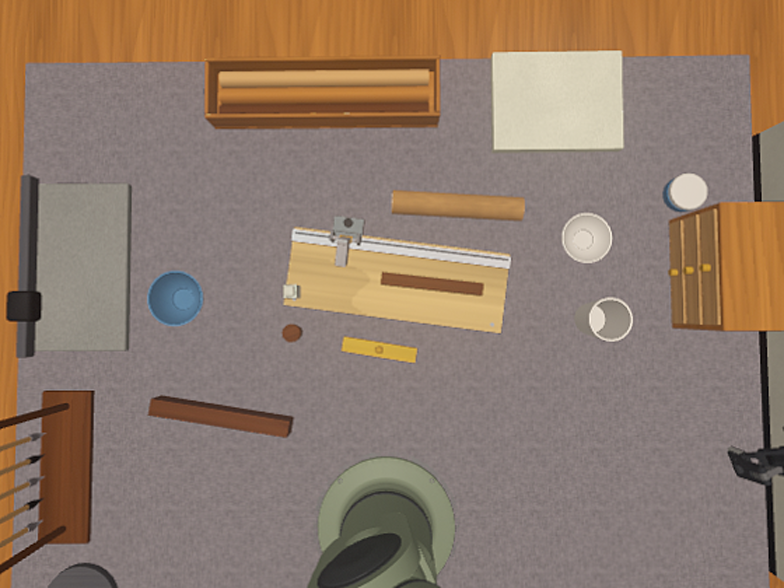

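View pics/side0.png

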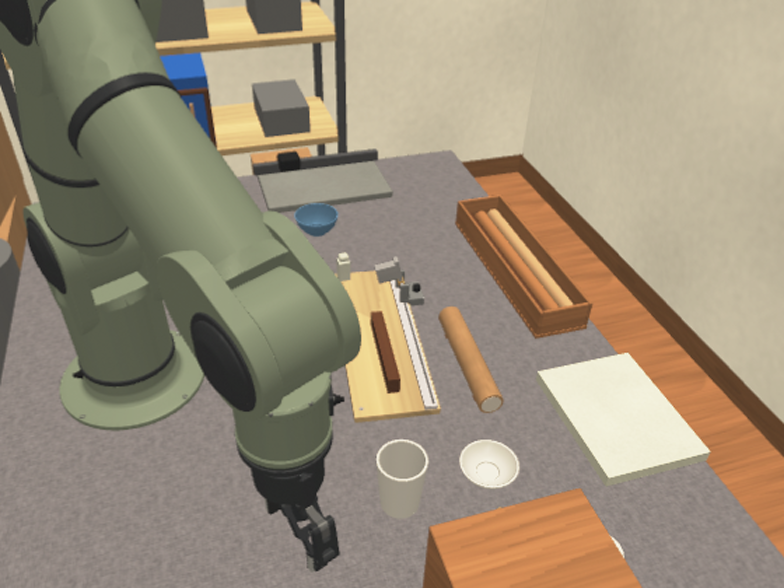

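Top view: jig with its raised flag at (345,245), the small batten on the bed at (432,284), and the larger decoy off the jig at (220,417). Next I measure these.

Run:
```python
from h import *
T=cam("top");S=cam("side")
def crop(f,u,v,w=50): return cv2.resize(f["frame"][v-w:v+w,u-w:u+w,::-1],(400,400),interpolation=cv2.INTER_CUBIC)
cv2.imwrite("pics/crop1.png",np.hstack([crop(T,246,178,32),crop(S,286,204,32)]))
def rect(m,name,z):
    c=max(cv2.findContours(m.astype(np.uint8),0,2)[0],key=cv2.contourArea); r=cv2.minAreaRect(c)
    b=cv2.boxPoints(r); P=onplane(T,b,z); print(name,np.round(b,1).tolist()); print(np.round(P,4).tolist(),np.round(P.mean(0),4))
    print([round(float(np.linalg.norm(P[i]-P[i-1])),4) for i in range(4)])
im=T["frame"].astype(int);r,g,b=im[...,0],im[...,1],im[...,2]
roi=np.zeros(r.shape,bool);roi[155:245,195:375]=1
rect(roi&(r<135)&(r-b>35)&(np.indices(r.shape)[1]>262),"batten",.051)
rect(roi&(r>170)&(r-b>30),"bed",.015)
rect(roi&(np.minimum(np.minimum(r,g),b)>175)&(r-b<25)&(np.indices(r.shape)[0]<195),"fence",.025)
```

```text
batten [[271.70001220703125, 202.5], [272.6000061035156, 194.1999969482422], [344.3999938964844, 202.1999969482422], [343.5, 210.5]]
[[0.4788, 0.0074, 0.051], [0.5016, 0.0048, 0.051], [0.4789, -0.1903, 0.051], [0.4562, -0.1875, 0.051]] [ 0.4789 -0.0914  0.051 ]
[0.1962, 0.0229, 0.1964, 0.0228]
bed [[202.0, 217.5], [208.0, 171.39999389648438], [363.20001220703125, 191.60000610351562], [357.29998779296875, 237.60000610351562]]
[[0.4394, 0.2051, 0.015], [0.5698, 0.1887, 0.015], [0.5103, -0.2489, 0.015], [0.3814, -0.2304, 0.015]] [ 0.4753 -0.0214  0.015 ]
[0.4394, 0.1313, 0.4417, 0.1302]
fence [[249.60000610351562, 176.89999389648438], [250.6999969482422, 168.6999969482422], [364.5, 183.1999969482422], [363.3999938964844, 191.3000030517578]]
[[0.5525, 0.0698, 0.025], [0.5753, 0.0668, 0.025], [0.5328, -0.2506, 0.025], [0.5101, -0.2474, 0.025]] [ 0.5427 -0.0904  0.025 ]
[0.32, 0.0231, 0.3203, 0.0229]
```

View pics/crop1.png

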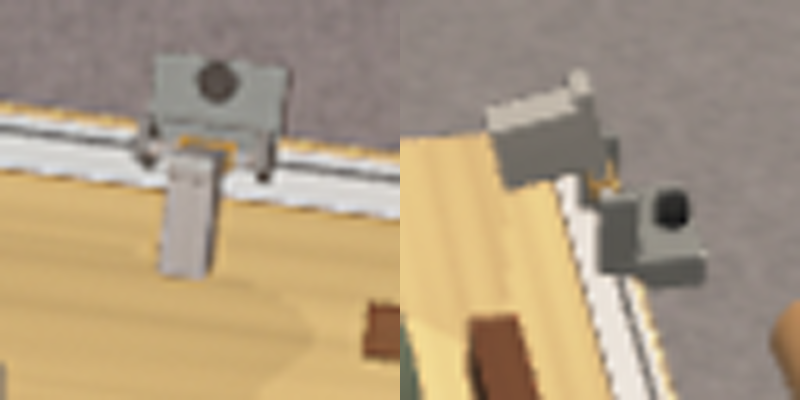

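Crops: the flag stands roughly upright with its plate pointing towards the robot. The plate's outer corners are at crop-top (160,272) and (210,277), and at crop-side (487,110) and (497,130). The arm tip is at about side (580,72). I'll triangulate these.

Run:
```python
from h import *
T=cam("top");S=cam("side")
a=np.radians(7.65);n=np.array([np.cos(a),-np.sin(a),0]);t=np.array([np.sin(a),np.cos(a),0])
def tri(pt,ps):
    p=[T["t"],S["t"]];d=[ray(T,pt)[0],ray(S,ps)[0]]
    s=np.linalg.lstsq(np.c_[d[0],-d[1]],p[1]-p[0],rcond=None)[0]
    A=p[0]+s[0]*d[0];B=p[1]+s[1]*d[1];return (A+B)/2,np.linalg.norm(A-B)
c=lambda o,p:[o[0]+p[0]/6.25-.5,o[1]+p[1]/6.25-.5]
for A,B in(((160,272),(487,110)),((210,277),(497,130))):
    P,e=tri(c((214,146),A),c((254,172),(B[0]-0-400+0,B[1])));
    r=np.array([P@n-.551,P[2]-.065]);ang=np.arctan2(r[1],-r[0])+np.arctan2(47,52)
    print(P.round(4),"gap",e.round(4),"n,t",(P@n).round(4),(P@t).round(4),"dist",np.linalg.norm(r).round(4),"angle",ang.round(3))
for z,q in((.047,[(155,57),(290,68),(285,140),(155,130)]),):
    Q=onplane(T,[c((214,146),p) for p in q],z);print("block n",(Q@n).round(4),"t",(Q@t).round(4))
P=onplane(S,[c((254,172),(180,72))],.125);print("tip@.125 n,t",P@n,P@t)
# seal, tube from top
s=monitor.observe();print(s["clock"])
Q=onplane(T,np.array([[395,195],[395,215],[284,292],[297,292]])/1.4,.03);print("tube/seal n,t",(Q@n).round(3),(Q@t).round(3))
```

```text
[0.5126 0.0906 0.1025] gap 0.0017 n,t 0.496 0.1581 dist 0.0666 angle 1.333
[0.5107 0.0693 0.1062] gap 0.0029 n,t 0.4969 0.1367 dist 0.068 angle 1.385
block n [0.593  0.5957 0.5638 0.5609] t [0.1797 0.12   0.118  0.1754]
tip@.125 n,t [0.53981467] [0.15152223]
0.3
tube/seal n,t [0.654 0.614 0.433 0.437] [0.066 0.061 0.26  0.234]
```

Emit:
drive_tool:
  steps: [0,18.8,32.7,0,3.1,0,18.8,32.7,0,3.1,0,18.8,32.7,0,3.1,0,18.8,32.7,0,3.1,0,18.8,32.7,0,3.1]

```text
clock: 0.72
position: [0.3139, -0.4201, 0.2454]
tool_rot: [-1.571, -0.0, -0.939]
force: [0.9, -0.4, -0.1]
grip_width: 0.0251
```

Emit:
drive_tool:
  steps: [0,18.8,32.7,0,3.1,0,18.8,32.7,0,3.1,0,18.8,32.7,0,3.1,0,18.8,32.7,0,3.1,0,18.8,32.7,0,3.1]

```text
clock: 1.13
position: [0.408, -0.2566, 0.2455]
tool_rot: [-1.571, -0.001, -0.669]
force: [1.2, -0.8, 0.3]
grip_width: 0.0
```

Emit:
drive_tool:
  steps: [0,18.8,32.7,0,3.1,0,18.8,32.7,0,3.1,0,18.8,32.7,0,3.1,0,18.8,32.7,0,3.1,0,18.8,32.7,0,3.1]

```text
clock: 1.55
position: [0.502, -0.093, 0.2455]
tool_rot: [-1.571, -0.0, -0.398]
force: [0.7, -0.8, -0.8]
grip_width: -0.0002
```

Emit:
drive_tool:
  steps: [0,18.8,32.7,0,3.1,0,18.8,32.7,0,3.1,0,18.8,32.7,0,3.1,0,18.8,32.7,0,3.1,0,18.8,32.7,0,3.1]

```text
clock: 1.97
position: [0.5961, 0.0704, 0.2453]
tool_rot: [-1.571, -0.0, -0.128]
force: [1.3, -1.6, 0.0]
grip_width: 0.0001
```

Emit:
drive_tool:
  steps: [0,0,0,-33,-0.3,0,0,0,-33,0,0,0,0,-33,0,0,0,0,-31,0,0,0,0,0,0]

```text
clock: 2.38
position: [0.5927, 0.0682, 0.1101]
tool_rot: [-1.573, 0.007, -0.135]
force: [-1.8, 0.7, -1.0]
grip_width: -0.0001
```

Run:
```python
from h import *
T=cam("top");S=cam("side")
def crop(f,u,v,w=50): return cv2.resize(f["frame"][v-w:v+w,u-w:u+w,::-1],(400,400),interpolation=cv2.INTER_CUBIC)
cv2.imwrite("pics/crop2.png",np.hstack([crop(T,246,178,32),crop(S,286,204,32)]))
```

```text
(no output)
```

View pics/crop2.png

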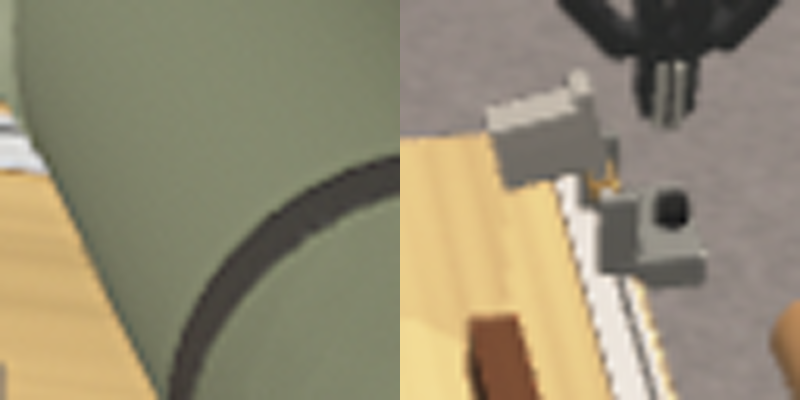

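Emit:
drive_tool:
  steps: [0,-6,0.8,0,0,0,-6,0.8,0,0,0,-6,0.8,0,0,0,-6,0.8,0,0,0,0,0,0,0]

```text
clock: 2.9
position: [0.5706, 0.0722, 0.1162]
tool_rot: [-1.571, -0.001, -0.135]
force: [0.3, 0.6, -0.4]
grip_width: 0.0002
```

Emit:
drive_tool:
  steps: [0,-6,0.8,0,0,0,-6,0.8,0,0,0,-6,0.8,0,0,0,-6,0.8,0,0,0,0,0,0,0]

```text
clock: 3.32
position: [0.5462, 0.0754, 0.1153]
tool_rot: [-1.571, 0.001, -0.135]
force: [0.5, 0.3, -0.4]
grip_width: 0.0001
```

Emit:
drive_tool:
  steps: [0,-5.2,0.7,-5,0,0,-5.2,0.7,-5,0,0,-5.2,0.7,-5,0,0,-5.2,0.7,-5,0,0,-5.2,0.7,-3,0]

```text
clock: 3.73
position: [0.5205, 0.0787, 0.0914]
tool_rot: [-1.571, 0.001, -0.135]
force: [0.5, -0.2, 0.5]
grip_width: -0.0003
```

Run:
```python
from h import *
S=cam("side")
def crop(f,u,v,w=50): return cv2.resize(f["frame"][v-w:v+w,u-w:u+w,::-1],(500,500),interpolation=cv2.INTER_CUBIC)
cv2.imwrite("pics/crop3.png",crop(S,286,204,32)); print(monitor.observe()["position"],monitor.observe()["force"])
```

```text
[0.5194464 0.0788504 0.0910482] [-1.52565859  0.05094158  0.64516098]
```

View pics/crop3.png

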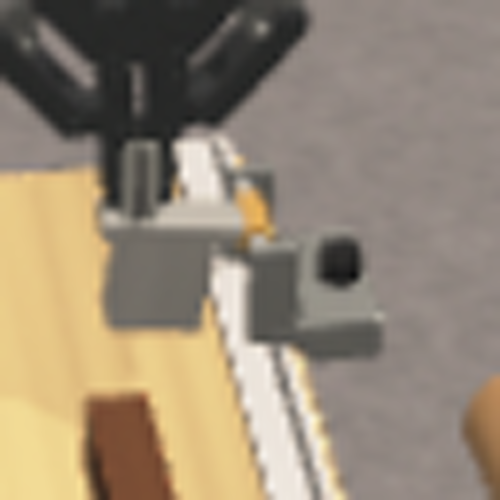

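The flag is nearly level, with the fingertips on its arm tip. I'll press it down onto its end stop.

Emit:
drive_tool:
  steps: [0,0,0,-2,0,0,0,0,-2,0,0,0,0,-1.5,0,0,0,0,-1,0,0,0,0,0,0]

```text
clock: 4.2
position: [0.5215, 0.0787, 0.0856]
tool_rot: [-1.571, 0.0, -0.135]
force: [-0.7, 0.7, 0.1]
grip_width: -0.0001
```

Emit:
drive_tool:
  steps: [0,0,0,-1,0,0,0,0,-0.5,0,0,0,0,-0.5,0,0,0,0,-0.5,0,0,0,0,0,0]

```text
clock: 4.62
position: [0.5215, 0.0787, 0.0835]
tool_rot: [-1.571, -0.0, -0.135]
force: [-2.0, -0.3, 7.1]
grip_width: 0.0001
```

Emit:
drive_tool:
  steps: [0,0,0,-0.5,0,0,0,0,0,0,0,0,0,-0.5,0,0,0,0,0,0,0,0,0,0,0]

```text
clock: 5.03
position: [0.5216, 0.0787, 0.0828]
tool_rot: [-1.571, -0.0, -0.135]
force: [-4.5, -0.3, 13.9]
grip_width: -0.0003
```

Emit:
drive_tool:
  steps: [0,0,0,30,0,0,0,0,27,0,50,-8.5,-34,0,0,50,-8.5,-34,0,0,50,-8.5,-34,0,0]

```text
clock: 5.45
position: [0.4957, -0.0243, 0.1397]
tool_rot: [-1.571, -0.001, -0.134]
force: [1.4, -0.8, -1.2]
grip_width: 0.0356
```

Emit:
drive_tool:
  steps: [50,-8.5,-34,0,0,50,-8.5,-34,0,0,50,0,0,0,0,50,0,0,0,0,50,0,0,0,0]

```text
clock: 5.87
position: [0.4792, -0.091, 0.1394]
tool_rot: [-1.57, -0.0, -0.135]
force: [-0.2, -0.6, -0.8]
grip_width: 0.05
```

Run:
```python
from h import *
S=cam("side"); s=monitor.observe(); print(s["position"],s["grip_width"])
cv2.imwrite("pics/crop4.png",cv2.resize(S["frame"][160:310,210:360,::-1],(600,600),interpolation=cv2.INTER_CUBIC))
```

```text
[ 0.47930295 -0.09037328  0.13935993] 0.04997227528120941
```

View pics/crop4.png

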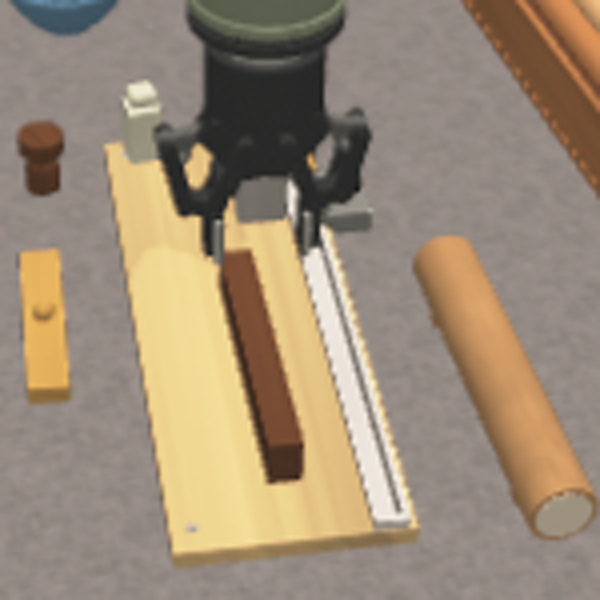

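The jaws straddle the batten line, with the batten between (215,255) and (300,240) and below them. Descending and gripping.

Emit:
drive_tool:
  steps: [50,0,0,-25,0,50,0,0,-25,0,50,0,0,-25,0,50,0,0,-15,0,50,0,0,-6,0]

```text
clock: 6.33
position: [0.4783, -0.0896, 0.0413]
tool_rot: [-1.57, 0.003, -0.133]
force: [0.6, -0.2, 0.2]
grip_width: 0.0498
```

Emit:
drive_tool:
  steps: [20,0,0,0,0,20,0,0,0,0,20,0,0,0,0,20,0,0,0,0,20,0,0,0,0]
  grip_force: 30

```text
clock: 6.75
position: [0.4794, -0.0914, 0.044]
tool_rot: [-1.571, -0.001, -0.135]
force: [0.1, -0.1, 4.3]
grip_width: 0.0232
```

Emit:
drive_tool:
  steps: [20,0,0,0.4,0,20,9,-1.2,0,0,20,9,-1.2,0,0,20,9,-1.2,0,0,20,8,-1.1,0,0]

```text
clock: 7.17
position: [0.5143, -0.0962, 0.044]
tool_rot: [-1.571, 0.001, -0.135]
force: [-10.7, 0.8, 17.7]
grip_width: 0.0235
```

Emit:
drive_tool:
  steps: [20,0,0,0,0,20,1,-0.1,0,0,20,0.5,-0.1,0,0,20,0.5,-0.1,0,0,20,0,0,0,0]

```text
clock: 7.58
position: [0.516, -0.0963, 0.0441]
tool_rot: [-1.571, 0.0, -0.135]
force: [-5.6, 0.9, 13.1]
grip_width: 0.0234
```

Emit:
drive_tool:
  steps: [20,0,0,0.5,0,20,0,0,0,0,20,0,0,0.5,0,20,0,0,0,0,20,0,0,0,0]

```text
clock: 8.0
position: [0.516, -0.0963, 0.0446]
tool_rot: [-1.571, -0.0, -0.135]
force: [0.5, -0.6, -1.4]
grip_width: 0.0233
```

Run:
```python
from h import *
S=cam("side"); s=monitor.observe(); print(s["position"],s["force"],s["moment"])
cv2.imwrite("pics/crop5.png",cv2.resize(S["frame"][175:285,230:340,::-1],(600,600),interpolation=cv2.INTER_CUBIC))
```

```text
[ 0.51598302 -0.09636566  0.04464553] [-0.06245556  0.77242436 -1.84710876] [ 0.00647198 -0.03558214 -0.04846205]
```

View pics/crop5.png

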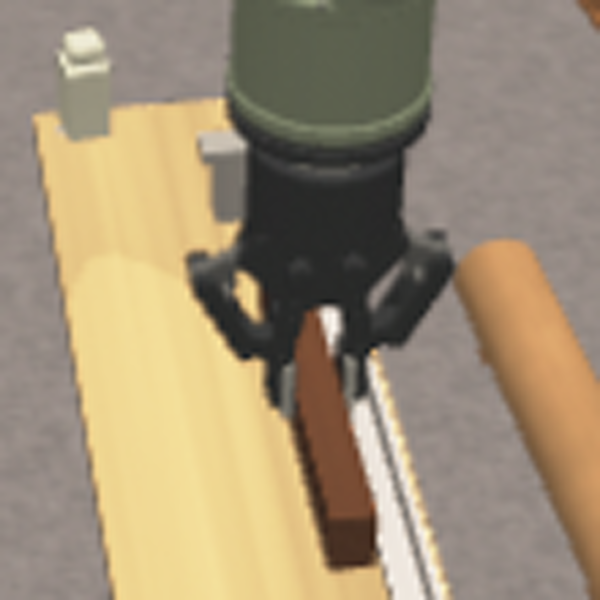

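Emit:
drive_tool:
  steps: [20,1,-0.1,0,0,20,0,0,0,0,20,1,-0.1,0,0,20,0,0,0,0,20,0,0,0,0]

```text
clock: 8.47
position: [0.518, -0.0965, 0.0447]
tool_rot: [-1.571, -0.0, -0.135]
force: [-0.5, 0.2, -1.3]
grip_width: 0.0234
```

Emit:
drive_tool:
  steps: [20,0.5,0,0,0,20,0,0,0,0,20,0.5,-0.1,0,0,20,0,0,0,0,20,0,0,0,0]

```text
clock: 8.88
position: [0.5186, -0.0965, 0.0446]
tool_rot: [-1.571, 0.001, -0.135]
force: [-2.0, 1.2, -0.9]
grip_width: 0.0233
```

Emit:
drive_tool:
  steps: [20,0.3,0,0,0,20,0,0,0,0,20,0,0,0,0,20,0,0,0,0,20,0,0,0,0]

```text
clock: 9.3
position: [0.519, -0.0966, 0.0446]
tool_rot: [-1.571, 0.0, -0.135]
force: [-4.4, 1.4, -1.5]
grip_width: 0.0234
```

Run:
```python
from h import *
s=monitor.observe(); print(s["position"],s["force"],s["moment"],s["tool_rot"])
T=cam("top");S=cam("side")
for n,f in(("T",T),("S",S)): save(f,f"pics/{n}6.png")
# batten & fence lines in the side view: brown mask, near end
```

```text
[ 0.51903498 -0.09655752  0.04462448] [-4.40892647  1.37001559 -1.5126808 ] [ 0.42343108  0.94335909 -0.38232293] [-1.57080475e+00  4.48287892e-04 -1.35246216e-01]
```

Emit:
drive_tool:
  steps: [20,0,0,0,-0.2,20,0,0,0,0,20,0.3,0,0,0,20,0,0,0,0,20,0,0,0,0]

```text
clock: 9.82
position: [0.5192, -0.0965, 0.0446]
tool_rot: [-1.571, 0.001, -0.138]
force: [-5.6, 2.5, 1.4]
grip_width: 0.0234
```

```bash
python3 -c "
from h import *
s=monitor.observe(); print(s['position'],s['force'],s['moment'],s['tool_rot'])"
```

```text
[ 0.51915726 -0.09654573  0.04463775] [-5.64398793  2.52158293  1.44469305] [ 0.5736667   1.40622428 -0.19972302] [-1.57097338e+00  7.92337982e-04 -1.38461036e-01]
```

Emit:
drive_tool:
  steps: [20,1.2,8.9,0,-0.1,20,1.2,8.9,0,0,20,1.2,8.9,0,0,20,1.2,8.9,0,0,20,1.2,8.9,0,0]

```text
clock: 10.23
position: [0.5251, -0.0524, 0.0446]
tool_rot: [-1.572, 0.001, -0.141]
force: [-5.9, -1.9, -1.2]
grip_width: 0.0234
```

Emit:
drive_tool:
  steps: [20,0,0,0,0,20,0.3,2,0,0,20,0.3,2,0,0,20,0.3,2,0,0,20,0,0,0,0]

```text
clock: 10.65
position: [0.526, -0.0463, 0.0446]
tool_rot: [-1.572, 0.001, -0.14]
force: [-6.5, -0.8, -1.9]
grip_width: 0.0235
```

Run:
```python
from h import *
S=cam("side"); s=monitor.observe(); print(s["position"],s["force"],s["moment"],s["grip_width"],s["tool_rot"])
cv2.imwrite("pics/crop7.png",cv2.resize(S["frame"][175:265,240:330,::-1],(600,600),interpolation=cv2.INTER_CUBIC))
```

```text
[ 0.52596793 -0.04628677  0.04455983] [-5.80432754  0.30729952 -0.4205482 ] [ 0.08102302  1.42349613 -0.05897222] 0.023677866437502488 [-1.57153152e+00  9.78646842e-04 -1.40061956e-01]
```

View pics/crop7.png

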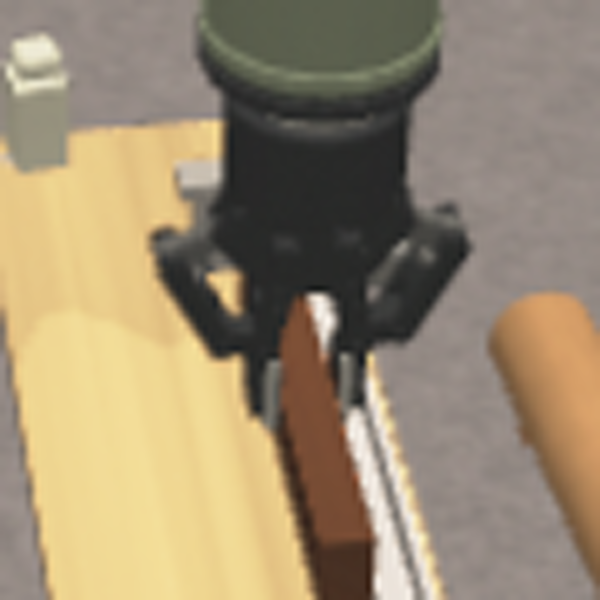

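Emit:
drive_tool:
  steps: [20,0.3,2,0,0,20,0.3,2,0,0,20,0.3,2,0,0,20,0.1,1,0,0,20,0,0,0,0]

```text
clock: 11.12
position: [0.5269, -0.0395, 0.0445]
tool_rot: [-1.572, 0.001, -0.14]
force: [-6.4, -0.7, -1.4]
grip_width: 0.0235
```

Emit:
drive_tool:
  steps: [20,0.1,0.4,0,0,20,0,0.4,0,0,20,0.1,0.4,0,0,20,0,0.4,0,0,20,0,0,0,0]

```text
clock: 11.53
position: [0.527, -0.0382, 0.0445]
tool_rot: [-1.572, 0.001, -0.14]
force: [-6.5, -1.2, -1.6]
grip_width: 0.0235
```

Emit:
drive_tool:
  steps: [20,0.1,0.5,0,0,20,0,0.5,0,0,20,0.1,0.5,0,0,20,0,0.5,0,0,20,0,0,0,0]

```text
clock: 11.95
position: [0.5273, -0.0361, 0.0445]
tool_rot: [-1.572, 0.001, -0.14]
force: [-6.6, -2.5, -1.4]
grip_width: 0.0236
```

Emit:
drive_tool:
  steps: [20,0.1,0.4,0,0,20,0,0.4,0,0,20,0.1,0.4,0,0,20,0,0.4,0,0,20,0,0,0,0]

```text
clock: 12.37
position: [0.5275, -0.0345, 0.0445]
tool_rot: [-1.572, 0.001, -0.14]
force: [-4.9, -1.6, -2.2]
grip_width: 0.0235
```

Emit:
drive_tool:
  steps: [20,0.1,0.4,0,0,20,0,0.4,0,0,20,0.1,0.4,0,0,20,0.1,0.4,0,0,20,0,0,0,0]

```text
clock: 12.78
position: [0.5278, -0.033, 0.0445]
tool_rot: [-1.572, 0.001, -0.14]
force: [-6.7, -2.2, -2.1]
grip_width: 0.0235
```

Emit:
drive_tool:
  steps: [20,0.1,0.4,0,0,20,0,0.4,0,0,20,0.1,0.4,0,0,20,0.1,0.4,0,0,20,0,0,0,0]

```text
clock: 13.2
position: [0.528, -0.0314, 0.0445]
tool_rot: [-1.572, 0.001, -0.14]
force: [-7.9, -2.2, -0.8]
grip_width: 0.0235
```

Emit:
drive_tool:
  steps: [20,-0.2,0.4,0,0,20,0,0.4,0,0,20,0.1,0.4,0,0,20,0.1,0.4,0,0,20,0,0,0,0]

```text
clock: 13.62
position: [0.5282, -0.0297, 0.0446]
tool_rot: [-1.572, 0.001, -0.14]
force: [-6.2, -1.3, -1.7]
grip_width: 0.0234
```

Emit:
drive_tool:
  steps: [20,0,0.4,0,0,20,0,0.4,0,0,20,0.1,0.4,0,0,20,0.1,0.4,0,0,20,0,0,0,0]

```text
clock: 14.03
position: [0.5283, -0.0284, 0.0445]
tool_rot: [-1.572, 0.001, -0.141]
force: [-5.8, -3.7, -1.6]
grip_width: 0.0235
```

Emit:
drive_tool:
  steps: [20,0,0.3,0,0,20,0,0.3,0,0,20,0.1,0.4,0,0,20,0.1,0.4,0,0,20,0,0,0,0]

```text
clock: 14.45
position: [0.5285, -0.027, 0.0445]
tool_rot: [-1.572, 0.001, -0.141]
force: [-6.9, -2.7, -1.1]
grip_width: 0.0236
```

Emit:
drive_tool:
  steps: [20,0,0.4,0,0,20,0,0.4,0,0,20,0.1,0.4,0,0,20,0.1,0.4,0,0,20,0,0,0,0]

```text
clock: 14.87
position: [0.5287, -0.0253, 0.0445]
tool_rot: [-1.572, 0.001, -0.141]
force: [-6.2, -2.9, -1.6]
grip_width: 0.0236
```

Emit:
drive_tool:
  steps: [20,0,0.4,0,0,20,0,0.4,0,0,20,0.1,0.4,0,0,20,0.1,0.4,0,0,20,0,0,0,0]

```text
clock: 15.28
position: [0.529, -0.0238, 0.0446]
tool_rot: [-1.572, 0.001, -0.141]
force: [-6.4, -3.4, -1.2]
grip_width: 0.0233
```

Emit:
drive_tool:
  steps: [20,0,0.4,0,0,20,0,0.4,0,0,20,0.1,0.4,0,0,20,0.1,0.4,0,0,20,0,0,0,0]

```text
clock: 15.7
position: [0.5292, -0.0222, 0.0446]
tool_rot: [-1.572, 0.001, -0.141]
force: [-5.6, -3.7, -1.4]
grip_width: 0.0236
```

Emit:
drive_tool:
  steps: [20,0,0.4,0,0,20,0,0.4,0,0,20,0.1,0.4,0,0,20,0.1,0.4,0,0,20,0,0,0,0]

```text
clock: 16.12
position: [0.5294, -0.0206, 0.0446]
tool_rot: [-1.572, 0.001, -0.141]
force: [-5.1, -3.5, -1.9]
grip_width: 0.0234
```

Emit:
drive_tool:
  steps: [20,0,0.4,0,0,20,0,0.4,0,0,20,0.1,0.4,0,0,20,0.1,0.4,0,0,20,0,0,0,0]

```text
clock: 16.53
position: [0.5296, -0.0193, 0.0446]
tool_rot: [-1.573, 0.001, -0.141]
force: [-5.2, -5.3, -1.4]
grip_width: 0.0234
```

Emit:
drive_tool:
  steps: [20,0,0.3,0,0,20,0,0,0,0,20,0.1,0.3,0,0,20,0,0,0,0,20,0,0,0,0]

```text
clock: 16.95
position: [0.5296, -0.0192, 0.0445]
tool_rot: [-1.573, 0.001, -0.141]
force: [-5.8, -7.0, -1.1]
grip_width: 0.0234
```

Emit:
drive_tool:
  steps: [20,0,0.3,0,0,20,0,0,0,0,20,0,0.3,0,0,20,0,0,0,0,20,0,0,0,0]

```text
clock: 17.37
position: [0.5296, -0.019, 0.0445]
tool_rot: [-1.574, 0.001, -0.142]
force: [-5.8, -11.3, -1.5]
grip_width: 0.0234
```

Emit:
drive_tool:
  steps: [20,0,0,0,0,20,0,0,0,0,20,0,0,0,0,20,0,0,0,0,20,0,0,0,0]

```text
clock: 17.78
position: [0.5296, -0.019, 0.0445]
tool_rot: [-1.574, 0.001, -0.142]
force: [-5.2, -10.6, -1.7]
grip_width: 0.0236
```

Emit:
drive_tool:
  steps: [20,0,0,0,0,20,0,0,0,0,20,0,0,0,0,20,0,0,0,0,20,0,0,0,0]

```text
clock: 18.2
position: [0.5296, -0.019, 0.0445]
tool_rot: [-1.574, 0.001, -0.142]
force: [-5.1, -10.7, -2.4]
grip_width: 0.0234
```

```bash
python3 -c "
from h import *
s=monitor.observe(); print(s['position'],s['force'],s['moment'],s['tool_rot'])"
```

```text
[ 0.52958242 -0.01902471  0.04451103] [ -5.14106769 -10.6976639   -2.3667684 ] [-2.14729261  1.10901405  0.03698917] [-1.57354799e+00  1.03708063e-03 -1.41600194e-01]
```

Emit:
drive_tool:
  steps: [20,0,-0.4,-0.1,0,20,0,-0.3,0,0,20,-0.3,-0.2,0,0,20,0,0,0,0,20,0,0,0,0]

```text
clock: 18.62
position: [0.5295, -0.0193, 0.0445]
tool_rot: [-1.573, 0.001, -0.141]
force: [-4.3, -6.2, -2.7]
grip_width: 0.0232
```

Emit:
drive_tool:
  steps: [20,0,-0.2,-0.2,0,20,0,-0.1,0,0,20,-0.1,0,0,0,20,0,0,0,0,20,0,0,0,0]

```text
clock: 19.03
position: [0.5296, -0.0193, 0.0443]
tool_rot: [-1.572, 0.0, -0.141]
force: [-4.3, -6.5, -0.5]
grip_width: 0.0235
```

Emit:
drive_tool:
  steps: [28,0,0,0,0,32,0,0,0,0,40,0,0,0,0,45,0,0,0,0,45,0,0,0,0]

```text
clock: 19.45
position: [0.53, -0.018, 0.0445]
tool_rot: [-1.571, -0.0, -0.14]
force: [-0.7, 0.2, -0.3]
grip_width: 0.045
```

Emit:
drive_tool:
  steps: [45,0,0,20,0,45,0,0,30,0,45,0,0,35,0,45,0,0,35,0,45,0,0,35,0]

```text
clock: 19.87
position: [0.5295, -0.0179, 0.2011]
tool_rot: [-1.571, 0.0, -0.14]
force: [0.1, -0.7, 0.0]
grip_width: 0.045
```

Emit:
drive_tool:
  steps: [45,-10,-35,20,0,45,-10,-37,10,0,45,-10,-37,0,0,45,-10,-37,0,0,45,-10,-37,0,0]

```text
clock: 20.28
position: [0.4791, -0.2028, 0.2299]
tool_rot: [-1.571, -0.001, -0.14]
force: [0.5, 0.9, 0.5]
grip_width: 0.0455
```

Emit:
drive_tool:
  steps: [45,-10,-37,0,0,45,-10,-37,0,0,45,-10,-37,0,0,45,-10,-37,0,0,45,0,0,0,0]

```text
clock: 20.7
position: [0.4364, -0.3564, 0.229]
tool_rot: [-1.573, 0.001, -0.148]
force: [-1.0, -0.7, -0.4]
grip_width: 0.0452
```

Run:
```python
from h import *
T=cam("top");S=cam("side"); s=monitor.observe(); print(s["position"],s["force"],s["clock"])
c=lambda f,a,b,u,v:cv2.resize(f["frame"][a:b,u:v,::-1],(400,400),interpolation=cv2.INTER_CUBIC)
cv2.imwrite("pics/crop8.png",np.hstack([c(T,140,240,215,315),c(S,180,270,245,335)]))
im=T["frame"].astype(int);r,g,b=im[...,0],im[...,1],im[...,2]
m=np.zeros(r.shape,np.uint8);m[155:245,225:375]=1;m&=((r<135)&(r-b>35)).astype(np.uint8)
k=max(cv2.findContours(m,0,2)[0],key=cv2.contourArea);P=onplane(T,cv2.boxPoints(cv2.minAreaRect(k)),.051)
a=np.radians(7.95);print(P.round(4),"n,t c",P.mean(0)@[np.cos(a),-np.sin(a),0],P.mean(0)@[np.sin(a),np.cos(a),0])
```

```text
[ 0.43901141 -0.35042941  0.22916593] [0.6524466  1.20844049 0.6468002 ] 20.8
[[ 0.5275  0.0803  0.051 ]
 [ 0.5525  0.0771  0.051 ]
 [ 0.5267 -0.1194  0.051 ]
 [ 0.5018 -0.1161  0.051 ]] n,t c 0.5247675353984232 0.05357151262120796
```

View pics/crop8.png

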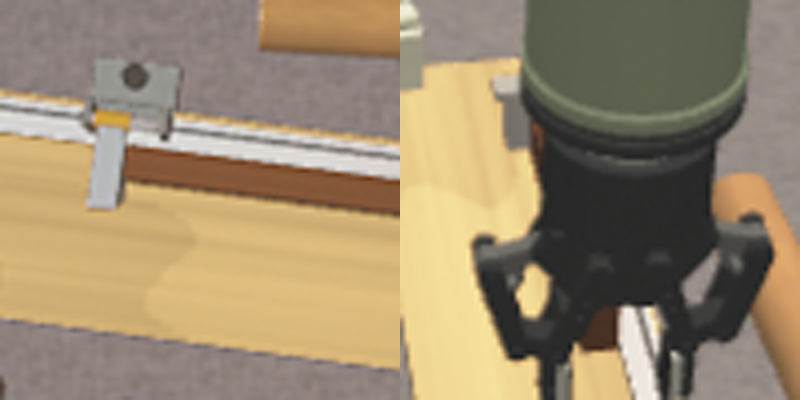

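```bash
python3 -c "
from h import *
print(workorder.job_done())"
```

```text
the job is handed in; nothing more can be done
None
```

I flipped the stop down and slid the batten along the fence until the stop went solid. I then leaned on it, released, backed the arm away and handed the job in at about 21 s of the 72 s allowed.

- **Stop:** I pressed the flag down until it was solid, at about 14 N with the arm level, before touching the batten.
- **Batten against the fence:** I gripped the smaller batten and pressed it to the fence at about 5 N. I corrected its angle until the twisting force on the wrist was near zero.
- **Lean on the stop:** The batten dragged the flag for about 10 mm at 2 to 3 N, then it went solid. I held about 11 N along the fence at the wrist for 0.8 s, which I estimate is 9.5 to 11 N at the stop after friction. The highest reading along the fence was about 12 N. Readings came only at the end of each short move, so a brief higher peak between them is possible.
- **Final picture:** The flag is down at the end of its play, the batten's end is touching it, and the batten lies along the fence with no visible gap. The things visible in that crop (seal, tube) look undisturbed; I made no full-scene check. The robot is touching nothing.

**Disagreement in the checks:** The batten's far edge measured about 1 mm short of the fence face in the image. The camera gave its angle as 7.5°, against 7.65° for the fence and about 8.05° by contact. I judged this to be within camera and grip error and did not nudge it again.

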